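# Lay a carton on its side on a low steel shelf

### The job

The tall carton stands on the bench in front of a low white steel shelf. Slide it upright over the bench until its foot meets the shelf's front edge, push high on its face to tip it over onto its side on the shelf, then push it along fully home, square against the steel stop plate at the back, and press it there firmly for about a second with about 12 N before letting go. Its contents are delicate: never push the carton with more than 25 N, and leave the other things on the bench where they are.

Things in the scene. Friction and masses are not known exactly. Their poses are not given: they have to be found in the camera images.
- carton: Plain rigid cardboard carton, 110 (x) by 150 (y) by 180 (z) mm, 0.5 to 0.9 kg, friction 0.3 to 0.5. Origin: centre of its underside, z to the taped top. It stands at first, its +x face towards the shelf, up to 0.2 rad from square. In the end its +x face lies on the shelf, z points to the back. Pushed high up (above 100 mm) while away from the shelf it may topple early.
- carton_mid (a point): Centre of the carton's volume.
- carton_top (a point): Centre of the carton's top (taped) face, 180 mm from the underside; in the end this face touches the stop plate.
- shelf: Fixed low white steel shelf board on the bench: 20 mm high, 270 mm wide (y). Its front edge (the stop, a vertical face) is at x = 0, its flat top runs 260 mm in +x to the turned-up back. Origin: middle of the front edge, at bench level. x points from front edge to back: the way the carton is slid, tipped and pushed; z up.
- shelf_back: The shelf's turned-up back, 270 mm wide, 55 mm high, carrying the stop plate (flat steel, 240 wide, 46 high, 3 mm thick) parallel before it. Origin: lower middle of the back's own front face, at shelf-top height; axes as the shelf's. The plate's face is bolted somewhere from x = -24 to -4 mm; it stays there, but where is NOT reported: feel (or look) for it.
- tape_roll: Bystander: roll of tape lying flat, 90 mm across, 48 mm high, on the bench beyond the shelf, towards its +y side. Origin: centre of its underside, as for all bystanders.
- stapler: Bystander: stapler, 135 by 32 by 50 mm, on the bench on the shelf's +y side.
- mug: Bystander: white mug, 80 mm across, 92 mm high, on the shelf's -y side.
- clip_jar: Bystander: closed jar, 60 mm across, 80 mm high, on the shelf's -y side.
- small_carton: Bystander: small carton, 80 by 100 by 70 mm, on the shelf's -y side.
- lying_file: Bystander: black lever-arch file lying flat, 130 by 160 by 45 mm, beyond the shelf's back.
- driver: Bystander: red-handled screwdriver lying on the bench in front of the shelf, towards its +y side.
Mind the look-alikes: they are no part of the job. Leave any pink or yellow look-alike of the carton alone.

How it is judged:
On the way, in this order (a step that is already met when the one before it is completed fails the run):
1. the carton stands upright with its foot against the shelf's front edge (within 5 mm) (x of carton in the frame of shelf between -0.06 and -0.045 m and angle between carton's own z axis and vertical below 0.15 rad), for 0.1 s.
2. the carton lies on its side on the shelf (angle between carton's own x axis and vertical above 3.05 rad and z of carton_mid in the frame of shelf below 0.079 m), for 0.2 s.
3. the lying carton is pressed square against the stop plate with 6 to 25 N for half a second (all of step 2 and x of carton_top in the frame of shelf_back above -0.028 m and angle between the z axis of carton and the x axis of shelf, either way round below 0.06 rad and y of carton_mid in the frame of shelf between -0.065 and 0.065 m and contact force between carton and shelf_back between 6 and 25 N), for 0.5 s.
At the end, for the whole second after the job is handed in: The carton lies at rest with its +x face flat on the shelf, its top face where it was pressed home on the stop plate (not more than 28 mm before the turned-up back) and square to it within 0.06 rad, its middle within 65 mm of the shelf's middle line, released (all of step 2 and x of carton_top in the frame of shelf_back above -0.028 m and angle between the z axis of carton and the x axis of shelf, either way round below 0.06 rad and y of carton_mid in the frame of shelf between -0.065 and 0.065 m and linear speed of carton below 0.01 m/s); the robot touches nothing.
It fails at once if the carton is pushed with more than 25 N (contact force between any of the fingers, the arm and carton above 25 N or contact force between carton and shelf_back above 25 N).
It fails at once if a bystander is moved by more than 20 mm (distance of any of tape_roll, stapler, mug, clip_jar, small_carton, lying_file, driver from where it was at the start of the episode above 0.02 m).
It also fails if it takes over 72 s, if anything falls off the work surface, if the arm or the gripper's body presses on something with over 40 N, if the wrist force passes 120 N, or if a joint passes its speed limit or range.

### The arm

A 6-joint arm with a two-finger parallel gripper is mounted at the origin on the work surface. World frame = base frame: x ahead of the robot, y to its left, z up, the work surface at z = 0. Lengths are in m, angles in rad, forces in N, time in s.
With the tool pointing down it reaches from about 0.25 to 0.8 m from the base axis. Payload 3.9 kg.
Tool frame: the origin (TCP) lies at the very end of the fingers, on their centre line; the grasp point (between the pads) lies 19 mm behind it (pinch_z is the distance from the TCP to the grasp point, in m); z points along the fingers, y is the direction in which the jaws open and shut (so a half turn about z gives the same grasp; the last joint's range is limited). The gripper opens to 85 mm and grips with 20 to 120 N. Pads are 22 mm wide; open, the fingers measure 114 mm over their backs; the gripper's body (76 mm by 85 mm) begins 54 mm behind the grasp point. The pads swing forward as they close: fully open they stand 13 mm farther back than shut.
Start: joints at [-1.306, 0.26, -0.138, 1.173, 0, 1.571], TCP at [0.137, -0.507, 0.231] pointing down, gripper open.
Joint ranges: [-2.78, 2.78], [-0.83, 1.72], [-1.28, 1.37], [-1.9, 2.12], [-1.57, 1.48], [-3.14, 3.14]. Speed limits (rad/s): [2.57, 2.57, 3.14, 3.14, 3.14, 3.14].

### API

Orientations are given as a rotation vector (axis times angle).
In Python, from bench import * gives the robot as it stands.
- The arm moves only by the tool step_arm, never from a script. Its arguments are lists of equal length, an entry for each row: "rotation": the turn, a rotation vector about the tool's x, y, z in units of 6 degrees (1.0 is 6 degrees), a list of three; "offset": the shift along the tool's x, y, z in units of 50 mm (1.0 is 50 mm), a list of three; "jaw": the closure, from 0 (fully open) to 1 (shut). A call has 1 to 5 rows; each row shifts and turns the pose as measured when the row begins, along the tool's axes as they then stand; what a row does not reach is not made up. A row lasts 1/8 s, in which the tool goes at most 62.5 mm and 10.7 degrees, less where a joint would pass 70% of its speed; a pose out of reach is approached as far as the arm can. A call is refused whole if a number of a shift passes 1 or a number of a turn 1, either way. A call with a gripper value outside its range is refused whole. The fingers move at their own pace and stop on an object; "force" is the grip in N (left out, the last holds). Time passes only in rows, so rows that do not move let the fingers close. It gives the time, the measured TCP pose, the force and the opening at its end, in the units of the state.
- state(): the state, without advancing time (a new reading comes with each control period).
- capture(name): name is "scene" or "top" or "wrist"; returns the picture (480x640x3 uint8, red, green, blue); there is no depth.
- camera_params(name): a dict with "fx", "fy", "cx", "cy" (pixels), "xyz" and "attitude" of the camera in the world. Camera axes: x right, y down, z forward; pixel columns grow to the right and rows downward; lengths in m; the calibration is good to about 2 mm. The wrist camera is an equidistant fisheye: a pixel r from the principal point sees the ray r / f radians off the axis. A picture is of the moment at which its call begins: read the wrist's pose just before it. camera_params takes no time and is no camera call; for the wrist camera it gives the pose at the moment of the call.
- hand_in(): hands the job in, once; it reports no verdict.
The state is a dict: "t": time; "joint_pos": joint angles; "joint_velocities": joint speeds; "effort": joint torques, N m; "position": TCP position; "eef_rot": TCP orientation; "contact_force": force on the tool from outside, world axes, zero at the start; "ft_torque": the same for the moment, N m; "width": finger opening in m.
Only numpy, scipy, OpenCV 4.12 (cv2) and the standard library are available. Lean on these libraries where they do the work, as an engineer would, in place of code of your own. Each camera call takes 0.05 s, during which the arm holds its last target.

## Working session

There is one attempt and no reset: what is moved stays moved. The work goes in short steps, Python scripts to look and compute and a tool call to move; the robot and the scene stay as the last step left them, time stands still between calls to the robot, and variables do not carry over. Pictures are saved under pics/ and viewed, and the job is handed in when it is done.

Besides the shell and the picture viewer there is one more tool, called after ">>>" as name(argument=value, ...), one argument or row to a line, values as JSON. step_arm: Moves the arm, as the interface text tells. Its arguments: {"type":"object","properties":{"rotation":{"type":"array"},"offset":{"type":"array"},"jaw":{"type":"array"},"force":{"type":"number"}},"required":["rotation","offset","jaw"]}

```bash
ls; mkdir -p pics; python3 - <<'E'
from bench import *
import cv2
print(state())
for n in("scene","top"):
    print(n,camera_params(n))
    cv2.imwrite(f"pics/{n}0.png",capture(n)[:,:,::-1])
E
```

```text
pics
{'t': 0.0, 'joint_pos': array([-1.30600540e+00,  2.60706107e-01, -1.39367128e-01,  1.17268986e+00,
        1.03139012e-05,  1.57079078e+00]), 'joint_velocities': array([-9.16320128e-04, -1.77221599e-05, -3.14920834e-04,  1.24318474e-03,
       -1.04497827e-03, -8.37375495e-04]), 'effort': array([ 5.98243332e-04, -4.05675066e+01,  2.53925174e+01,  1.86530210e-02,
        1.87013745e-05, -6.16679880e-07]), 'position': array([ 0.13722309, -0.50605043,  0.23045405]), 'eef_rot': array([-3.11216403e+00, -4.14469636e-01,  3.91517321e-04]), 'contact_force': array([ 0.93633683, -0.94102276, -0.31195388]), 'ft_torque': array([ 0.01060334,  0.00174506, -0.0533291 ]), 'width': 0.0856931266058414}
scene {'fx': 517.9371792562393, 'fy': 517.9371792562393, 'cx': 322.9517701432505, 'cy': 234.87426293069754, 'xyz': array([ 0.62006215, -0.82588057,  1.19811116]), 'attitude': array([-2.449387  , -0.10480908,  0.05411565])}
top {'fx': 577.985969988892, 'fy': 577.985969988892, 'cx': 314.18315507204903, 'cy': 247.17736244619138, 'xyz': array([0.3578316 , 0.04801014, 1.52856852]), 'attitude': array([-2.13486256,  2.17465694, -0.1364956 ])}
```

View pics/scene0.png

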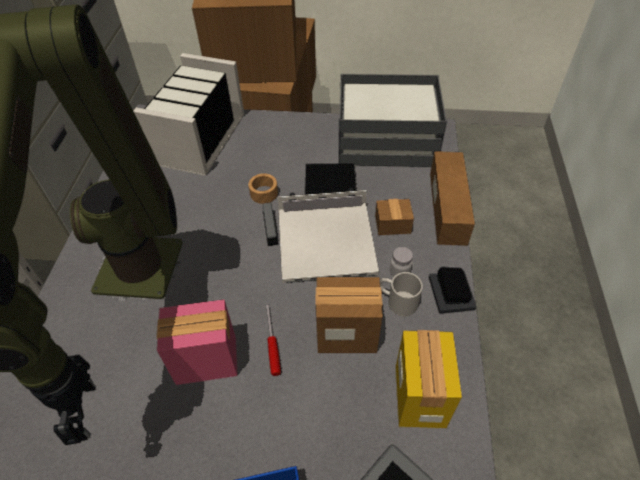

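View pics/top0.png

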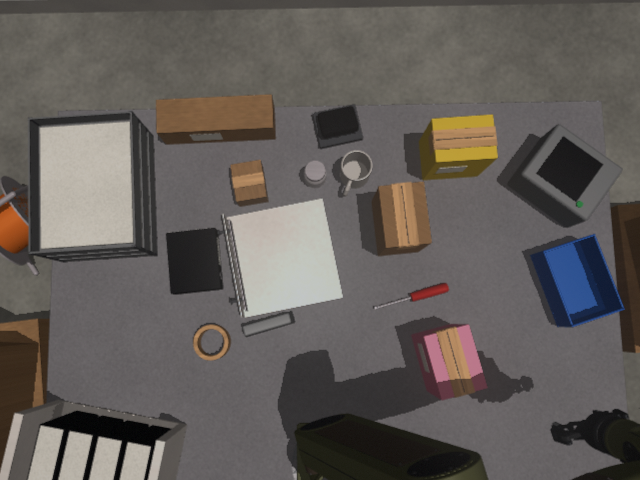

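The top view shows the shelf at about (225-342, 200-317), with its back to the left (+y). The brown carton is at about (403,217), and pink and yellow look-alikes stand nearby. Next I'll zoom in for corners.

```bash
cat > h.py <<'E'
import numpy as np, cv2
from scipy.spatial.transform import Rotation as R
from bench import *
def ray(n,px):
    c=camera_params(n); d=np.array([(px[0]-c['cx'])/c['fx'],(px[1]-c['cy'])/c['fy'],1.])
    return np.array(c['xyz']),R.from_rotvec(c['attitude']).as_matrix()@d
def onz(n,px,z):
    o,d=ray(n,px); return o+d*(z-o[2])/d[2]
def proj(n,p):
    c=camera_params(n); q=R.from_rotvec(c['attitude']).as_matrix().T@(np.array(p)-c['xyz'])
    return np.array([c['fx']*q[0]/q[2]+c['cx'],c['fy']*q[1]/q[2]+c['cy']])
E
python3 - <<'E'
import cv2
t=cv2.imread("pics/top0.png");s=cv2.imread("pics/scene0.png")
a=t[165:330,205:445]; cv2.imwrite("pics/tz.png",cv2.resize(a,None,fx=3.3,fy=3.3,interpolation=cv2.INTER_CUBIC))
a=s[180:360,260:440]; cv2.imwrite("pics/sz.png",cv2.resize(a,None,fx=3.3,fy=3.3,interpolation=cv2.INTER_CUBIC))
E
```

```text
(no output)
```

View pics/tz.png

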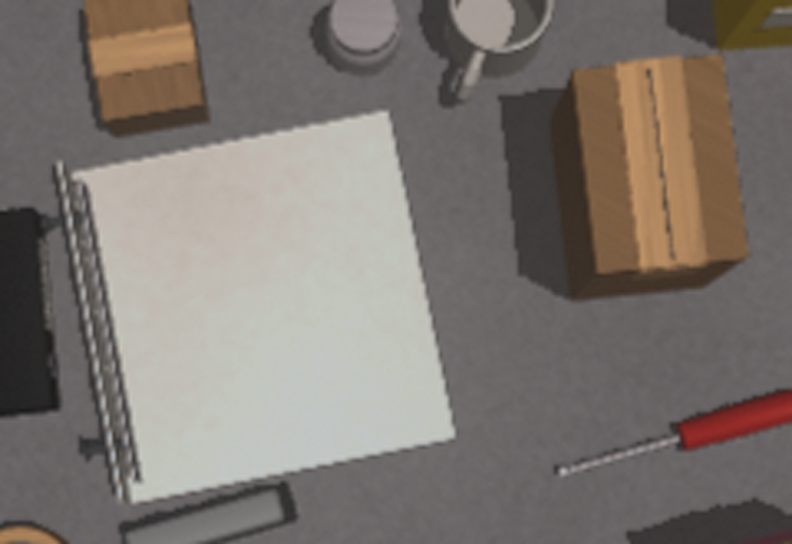

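View pics/sz.png

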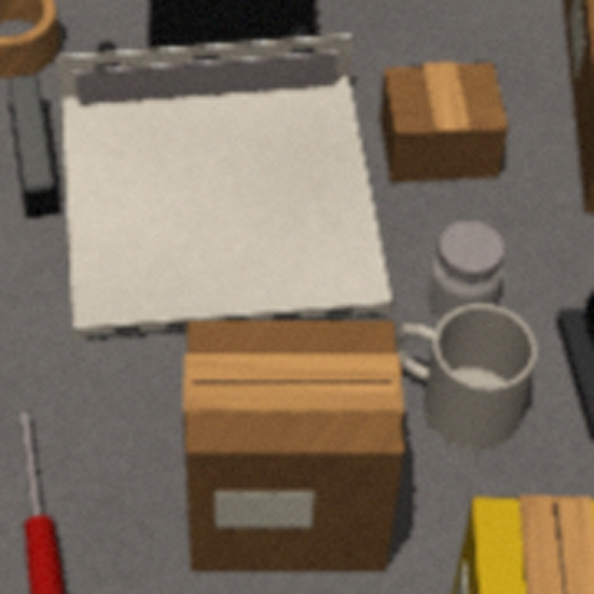

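```bash
cat > m.py <<'E'
from h import *
z=lambda u,v:(205+(u+.5)/3.3-.5,165+(v+.5)/3.3-.5)
zs=lambda u,v:(260+(u+.5)/3.3-.5,180+(v+.5)/3.3-.5)
A=onz("top",z(388,112),.02);B=onz("top",z(455,437),.02)
print("front",A,B,np.linalg.norm(A-B))
ey=(B-A)/np.linalg.norm(B-A); print("A,B y-dir",ey, "yaw y axis",np.arctan2(ey[1],ey[0]))
A2=onz("scene",zs(390,302),.02);B2=onz("scene",zs(75,328),.02)
print("scene",A2,B2,np.linalg.norm(A2-B2))
O=(A+B)/2;
# shelf y axis: 'stapler on +y side' ; x to back
ex=np.array([ey[1],-ey[0],0]); 
if ex[1]<0: ex=-ex
yv=np.cross([0,0,1],ex)
print("O",O,"ex",ex,"yv",yv)
def S(p): d=p-O; return np.round([d@ex,d@yv,p[2]],4)
for c in [(572,70),(722,57),(747,257),(597,272)]:
    p=onz("top",z(*c),.18);print("carton",p,S(p))
for c in [(188,322),(395,322),(403,452),(187,452)]:
    p=onz("scene",zs(*c),.18);print("cartonS",p,S(p))
for n,c in [("top",(75,172)),("top",(132,502))]: print("backcorner z.02",S(onz(n,z(*c),.02)))
for n,c in [("top",(60,160)),("top",(122,500))]: print("back top z.075",S(onz(n,z(*c),.075)))
for n,c in [("top",(80,182)),("top",(138,480))]: print("plate top z.066",S(onz(n,z(*c),.066)))
for c in [(78,103),(343,82)]: print("plate foot scene z.02",S(onz("scene",zs(*c),.02)))
for c in [(75,72),(338,50)]: print("plate top scene z.066",S(onz("scene",zs(*c),.066)))
for c,h in [((560,470),.005),((680,440),.01)]: print("driver",S(onz("top",z(*c),h)))
for c,h in [((460,98),.06),((452,10),.092),((390,40),.08),((205,118),.07)]: print("mug handle, mug, jar, small",S(onz("top",z(*c),h)),onz("top",z(*c),h))
E
python3 m.py
```

```text
front [0.68143622 0.0242509  0.02      ] [ 0.41928165 -0.02332618  0.02      ] 0.2664368610857396
A,B y-dir [-0.98392758 -0.17856794  0.        ] yaw y axis -2.9620618435172084
scene [0.68296843 0.02422327 0.02      ] [ 0.42137388 -0.02384677  0.02      ] 0.2659744970809482
O [5.50358936e-01 4.62358474e-04 2.00000000e-02] ex [-0.17856794  0.98392758  0.        ] yv [-0.98392758 -0.17856794  0.        ]
carton [ 0.67553349 -0.10676133  0.18      ] [-0.1279 -0.104   0.18  ]
carton [ 0.68308954 -0.21547369  0.18      ] [-0.2362 -0.092   0.18  ]
carton [ 0.53691055 -0.22710978  0.18      ] [-0.2215  0.0539  0.18  ]
carton [ 0.52812037 -0.11980727  0.18      ] [-0.1144  0.0434  0.18  ]
cartonS [ 0.52926566 -0.12087435  0.18      ] [-0.1156  0.0424  0.18  ]
cartonS [ 0.67842049 -0.10868826  0.18      ] [-0.1303 -0.1065  0.18  ]
cartonS [ 0.68608096 -0.21624652  0.18      ] [-0.2375 -0.0948  0.18  ]
cartonS [ 0.53910872 -0.22844052  0.18      ] [-0.2232  0.0519  0.18  ]
backcorner z.02 [ 0.2562 -0.1346  0.02  ]
backcorner z.02 [0.2591 0.1332 0.02  ]
back top z.075 [ 0.2595 -0.1347  0.075 ]
back top z.075 [0.2597 0.132  0.075 ]
plate top z.066 [ 0.2484 -0.1165  0.066 ]
plate top z.066 [0.2461 0.1192 0.066 ]
plate foot scene z.02 [0.2529 0.1183 0.02  ]
plate foot scene z.02 [ 0.2545 -0.1306  0.02  ]
plate top scene z.066 [0.2491 0.118  0.066 ]
plate top scene z.066 [ 0.2525 -0.1234  0.066 ]
driver [-0.0773  0.1748  0.005 ]
driver [-0.1751  0.1703  0.01  ]
mug handle, mug, jar, small [-0.0555 -0.1247  0.06  ] [ 0.68299583 -0.03188077  0.06      ]
mug handle, mug, jar, small [-0.0606 -0.1872  0.092 ] [ 0.74539628 -0.02568574  0.092     ]
mug handle, mug, jar, small [-0.0096 -0.1764  0.08  ] [0.72560491 0.02249394 0.08      ]
mug handle, mug, jar, small [ 0.1434 -0.1462  0.07  ] [0.66863055 0.16770446 0.07      ]
```

```bash
python3 - <<'E'
from h import *
for n,c,h in [("yellow",[(432,118),(495,118),(497,158),(422,178)],.18),("pink",[(425,335),(468,325),(485,385),(445,398)],.18),("blue",[(533,252),(592,236),(621,305),(572,325)],.1),("grey",[(565,125),(620,170),(580,220),(505,178)],.15)]:
    for p in c: print(n,p,onz("top",p,h).round(3))
E
cat >> h.py <<'E'
O=np.array([.551,.0005,0.]);ex=np.array([-.1786,.9839,0]);yv=np.array([-.9839,-.1786,0])
def W(x,y,z): return O+x*ex+y*yv+np.array([0,0,z])
def tgt(t):  # tilt deg
    Rm=np.column_stack([ex,-yv,[0,0,-1]]); Rm/=np.linalg.norm(Rm,axis=0)
    return R.from_matrix(Rm)*R.from_euler('y',t,degrees=True)
def plan(x,y,z,t):
    s=state(); Rc=R.from_rotvec(s['eef_rot'])
    off=Rc.inv().apply(W(x,y,z)-s['position'])/.05
    rot=np.degrees((Rc.inv()*tgt(t)).as_rotvec())/6
    print("off",off.round(2),"rot",rot.round(2)); show(s)
def show(s=None):
    s=s or state(); d=s['position']-O; Rc=R.from_rotvec(s['eef_rot']);f=s['contact_force']
    print("t",round(s['t'],2),"shelf xyz",np.round([d@ex,d@yv,d[2]],4),"err",np.degrees((Rc.inv()*tgt(48)).as_rotvec()).round(1),"F shelf",np.round([f@ex,f@yv,f[2]],2),"q",s['joint_pos'].round(2),"w",round(s['width'],4))
E
python3 -c "
from h import *
plan(-.32,-.026,.25,0)"
```

```text
yellow (432, 118) [ 0.841 -0.243  0.18 ]
yellow (495, 118) [ 0.838 -0.395  0.18 ]
yellow (497, 158) [ 0.738 -0.394  0.18 ]
yellow (422, 178) [ 0.693 -0.212  0.18 ]
pink (425, 335) [ 0.322 -0.204  0.18 ]
pink (468, 325) [ 0.343 -0.304  0.18 ]
pink (485, 385) [ 0.207 -0.336  0.18 ]
pink (445, 398) [ 0.18  -0.243  0.18 ]
blue (533, 252) [ 0.519 -0.496  0.1  ]
blue (592, 236) [ 0.556 -0.646  0.1  ]
blue (621, 305) [ 0.384 -0.703  0.1  ]
blue (572, 325) [ 0.338 -0.579  0.1  ]
grey (565, 125) [ 0.827 -0.577  0.15 ]
grey (620, 170) [ 0.711 -0.703  0.15 ]
grey (580, 220) [ 0.589 -0.595  0.15 ]
grey (505, 178) [ 0.696 -0.421  0.15 ]
off [10.61 -1.19 -0.39] rot [-1.000e-02 -1.000e-02 -1.419e+01]
t 0.1 shelf xyz [-0.4246  0.4976  0.2306] err [ 35.4  38.6 -79.7] F shelf [ 0.09 -0.9  -0.29] q [-1.31  0.26 -0.14  1.17 -0.    1.57] w 0.0851
```

>>> step_arm(
  rotation=[
    [0, 0, -1],
    [0, 0, -1],
    [0, 0, -1],
    [0, 0, -1],
    [0, 0, -1],
  ],
  offset=[
    [0.7, -0.1, -0.3],
    [0.75, 0, -0.3],
    [0.75, 0.1, -0.2],
    [0.75, 0.15, 0],
    [0.75, 0.2, 0],
  ],
  jaw=[0, 0, 0, 0, 0],
)

```text
t: 0.72
position: [0.3128, -0.4329, 0.2691]
eef_rot: [-2.888, -1.219, 0.0]
contact_force: [0.5, -0.3, 0.2]
width: 0.0854
```

```bash
python3 -c "
from h import *
plan(-.34,-.02,.25,0)"
```

```text
off [5.91 3.14 0.38] rot [-0.04 -0.05 -9.09]
t 0.72 shelf xyz [-0.3839  0.3117  0.2691] err [ 22.5  43.9 -51.3] F shelf [-0.35 -0.47  0.25] q [-0.95  0.27 -0.03  1.28  0.    1.4 ] w 0.0854
```

>>> step_arm(
  rotation=[
    [0, 0, -1],
    [0, 0, -1],
    [0, 0, -1],
    [0, 0, -1],
    [0, 0, -1],
  ],
  offset=[
    [0.85, 0.45, 0],
    [0.8, 0.54, 0],
    [0.74, 0.6, 0],
    [0.66, 0.7, 0],
    [0.6, 0.75, 0],
  ],
  jaw=[0, 0, 0, 0, 0],
)

```text
t: 1.35
position: [0.5461, -0.3534, 0.2664]
eef_rot: [-2.455, -1.944, 0.0]
contact_force: [0.3, -0.4, -0.0]
width: 0.0856
```

```bash
python3 -c "
from h import *
plan(-.34,-.02,.25,0)"
```

```text
off [0.84 1.56 0.32] rot [-0.07 -0.08 -3.93]
t 1.35 shelf xyz [-0.3474  0.068   0.2664] err [  9.5  46.8 -22.3] F shelf [-0.49 -0.26 -0.  ] q [-0.58  0.49  0.3   1.39  0.    1.23] w 0.0856
```

>>> step_arm(
  rotation=[
    [0, 0, -1],
    [0, 0, -1],
    [0, 0, -1],
    [0, 0, -0.9],
    [0, 0.9, 0],
  ],
  offset=[
    [0.3, 0.5, 0],
    [0.25, 0.5, 0],
    [0.1, 0.5, 0],
    [0, 0.3, 0],
    [0, 0, 0],
  ],
  jaw=[0, 0, 0, 0, 0],
)

```text
t: 1.98
position: [0.6462, -0.3225, 0.2617]
eef_rot: [-1.931, -2.36, -0.096]
contact_force: [-0.2, 0.3, 0.2]
width: 0.0852
```

>>> step_arm(
  rotation=[
    [0, 1, 0],
    [0, 1, 0],
    [0, 1, 0],
    [0, 1, 0],
    [0, 1, 0],
  ],
  offset=[
    [0, 0, 0],
    [0, 0, 0],
    [0, 0, 0],
    [0, 0, 0],
    [0, 0, 0],
  ],
  jaw=[0, 0, 0, 0, 0],
)

```text
t: 2.6
position: [0.6244, -0.3012, 0.2333]
eef_rot: [-1.672, -2.03, -0.561]
contact_force: [-0.1, 0.7, -1.2]
width: 0.0852
```

```bash
python3 -c "
from h import *
plan(-.29,-.02,.06,48)
plan(-.30,-.02,.25,48)"
```

```text
off [-1.67 -0.06  3.06] rot [0.17 2.13 0.21]
t 2.6 shelf xyz [-0.3099 -0.0184  0.2333] err [ 1.  12.8  1.2] F shelf [ 0.7  -0.08 -1.17] q [-0.64  1.03  1.11  2.12  0.42  0.64] w 0.0852
off [ 0.35  0.04 -0.16] rot [0.17 2.13 0.21]
t 2.6 shelf xyz [-0.3099 -0.0184  0.2333] err [ 1.  12.8  1.2] F shelf [ 0.7  -0.08 -1.17] q [-0.64  1.03  1.11  2.12  0.42  0.64] w 0.0852
```

>>> step_arm(
  rotation=[
    [0, 0, 0],
    [0, 0, 0],
    [0, 0, 0],
    [0, 0, 0],
  ],
  offset=[
    [-0.4, 0, 0.7],
    [-0.4, 0, 0.7],
    [-0.4, 0, 0.7],
    [-0.3, 0, 0.6],
  ],
  jaw=[0, 0, 0, 0],
)

```text
t: 3.1
position: [0.6239, -0.2859, 0.0712]
eef_rot: [-1.675, -2.025, -0.562]
contact_force: [-0.2, -0.1, -0.1]
width: 0.0854
```

```bash
python3 -c "
from h import *
plan(-.28,-.02,.06,48)
import cv2
cv2.imwrite('pics/s1.png',capture('scene')[:,:,::-1])"
```

```text
off [ 0.11 -0.02  0.35] rot [0.18 2.11 0.17]
t 3.1 shelf xyz [-0.2948 -0.0206  0.0712] err [ 1.1 12.7  1. ] F shelf [-0.11  0.18 -0.11] q [-0.62  0.99  0.61  1.65  0.43  0.66] w 0.0854
```

View pics/s1.png

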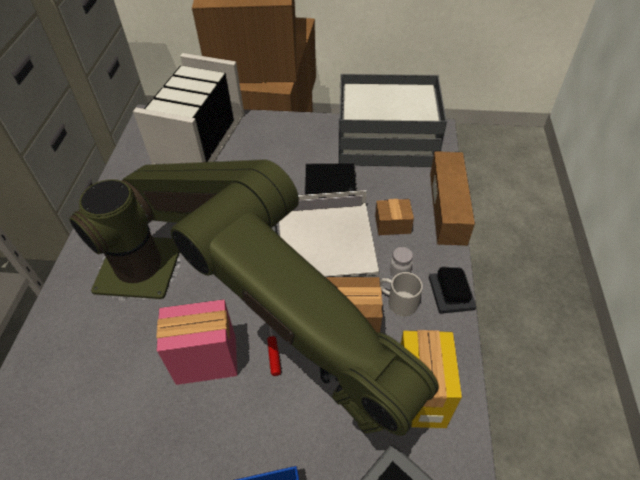

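>>> step_arm(
  rotation=[
    [0.2, 1, 0.2],
    [0, 0, 0],
  ],
  offset=[
    [0, 0, 0],
    [0.2, 0, 0.6],
  ],
  jaw=[0, 0, 0, 0],
)

```text
invalid input at $.jaw: expected 2 entries
```

```bash
python3 -c "
from h import *
show()
import cv2
cv2.imwrite('pics/w1.png',capture('wrist')[:,:,::-1])"
```

```text
t 3.15 shelf xyz [-0.2929 -0.0192  0.0665] err [ 0.8 12.4  0.8] F shelf [ 1.41  0.5  -4.09] q [-0.62  1.    0.61  1.64  0.43  0.66] w 0.0852
```

View pics/w1.png

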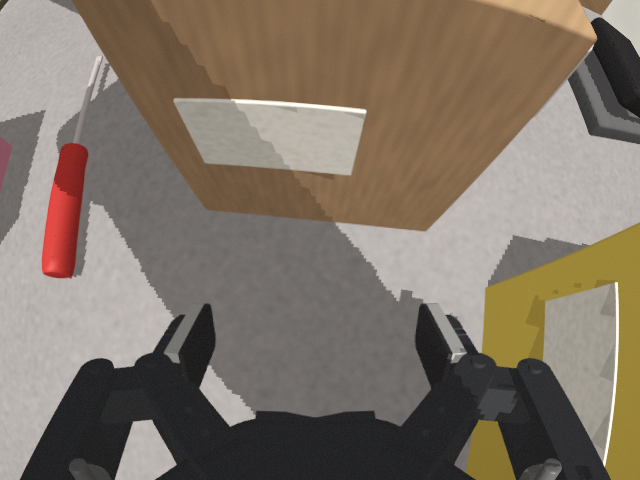

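The fingers are centred on the carton's back face (foot edge from (207,210) to (427,230)). The yellow box is close on the right, but there is clearance.

>>> step_arm(
  rotation=[
    [0.2, 1, 0.2],
    [0, 0, 0],
  ],
  offset=[
    [0, 0, 0],
    [0.3, 0, 0.5],
  ],
  jaw=[0, 0],
)

```text
t: 3.45
position: [0.6173, -0.2582, 0.0554]
eef_rot: [-1.614, -1.915, -0.604]
contact_force: [-0.3, -0.5, 0.7]
width: 0.0853
```

```bash
python3 -c "
from h import *
show()"
```

```text
t 3.45 shelf xyz [-0.2664 -0.019   0.0554] err [-0.4  6.  -0.7] F shelf [-0.4   0.36  0.74] q [-0.62  1.06  0.65  1.74  0.48  0.64] w 0.0853
```

>>> step_arm(
  rotation=[
    [0, 0, 0],
    [0, 0, 0],
    [0, 0, 0],
    [0, 0, 0],
    [0, 0, 0],
  ],
  offset=[
    [0.11, 0, 0.1],
    [0.11, 0, 0.1],
    [0.11, 0, 0.1],
    [0.11, 0, 0.1],
    [0.11, 0, 0.1],
  ],
  jaw=[0, 0, 0, 0, 0],
)

```text
t: 4.08
position: [0.6125, -0.2215, 0.0605]
eef_rot: [-1.617, -1.923, -0.606]
contact_force: [1.6, -2.3, -0.8]
width: 0.0857
```

```bash
python3 -c "
from h import *
show()"
```

```text
t 4.08 shelf xyz [-0.2294 -0.0208  0.0605] err [-0.2  6.3 -0.5] F shelf [-2.5  -1.16 -0.79] q [-0.58  0.99  0.51  1.64  0.5   0.67] w 0.0857
```

>>> step_arm(
  rotation=[
    [0, 0, 0],
    [0, 0, 0],
  ],
  offset=[
    [0.11, 0, 0.1],
    [0.11, 0, 0.1],
  ],
  jaw=[0, 0],
)

```text
t: 4.32
position: [0.6106, -0.2069, 0.061]
eef_rot: [-1.619, -1.926, -0.607]
contact_force: [0.8, -1.9, -0.5]
width: 0.0855
```

```bash
python3 -c "
from h import *
show()"
```

```text
t 4.33 shelf xyz [-0.2147 -0.0215  0.061 ] err [-0.1  6.5 -0.4] F shelf [-1.98 -0.44 -0.5 ] q [-0.57  0.97  0.46  1.6   0.51  0.68] w 0.0855
```

>>> step_arm(
  rotation=[
    [0, 0, 0],
    [0, 0, 0],
    [0, 0, 0],
    [0, 0, 0],
    [0, 0, 0],
  ],
  offset=[
    [0.11, 0, 0.11],
    [0.11, 0, 0.11],
    [0.11, 0, 0.11],
    [0.11, 0, 0.11],
    [0.11, 0, 0.11],
  ],
  jaw=[0, 0, 0, 0, 0],
)

```text
t: 4.95
position: [0.6038, -0.1675, 0.0599]
eef_rot: [-1.621, -1.929, -0.608]
contact_force: [1.6, -2.7, 3.1]
width: 0.0856
```

```bash
python3 -c "
from h import *
show()
import cv2
cv2.imwrite('pics/w2.png',capture('wrist')[:,:,::-1])
cv2.imwrite('pics/t2.png',capture('top')[:,:,::-1])"
```

```text
t 4.95 shelf xyz [-0.1748 -0.0219  0.0599] err [ 0.1  6.7 -0.3] F shelf [-2.97 -1.06  3.12] q [-0.53  0.91  0.33  1.51  0.53  0.72] w 0.0856
```

View pics/w2.png

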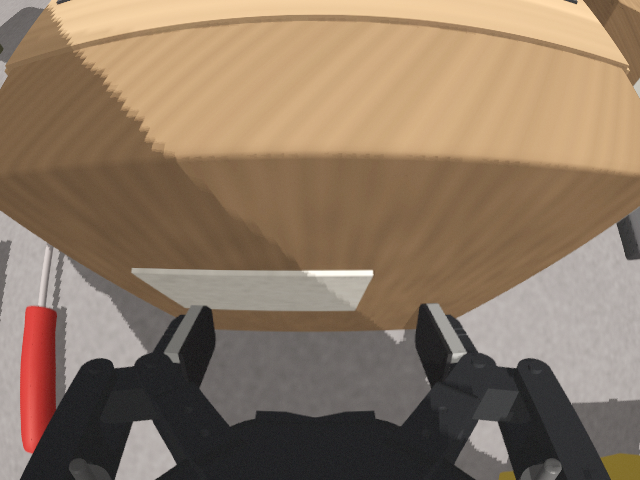

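View pics/t2.png

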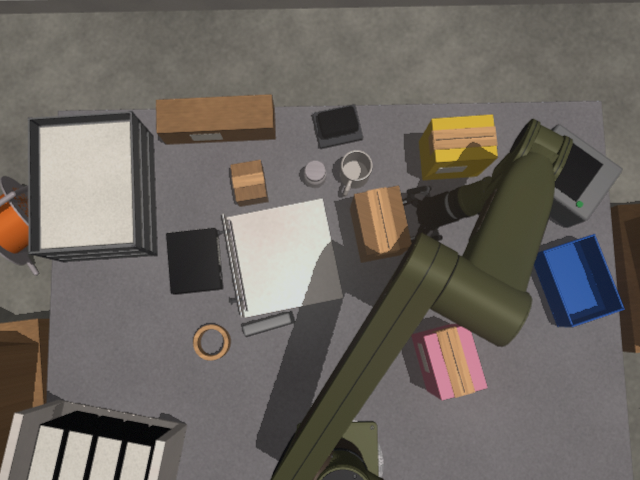

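```bash
python3 - <<'E'
from h import *
t=cv2.imread("pics/t2.png")
cv2.imwrite("pics/t2z.png",cv2.resize(t[170:280,320:430],None,fx=5,fy=5,interpolation=cv2.INTER_CUBIC))
E
```

```text
(no output)
```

View pics/t2z.png

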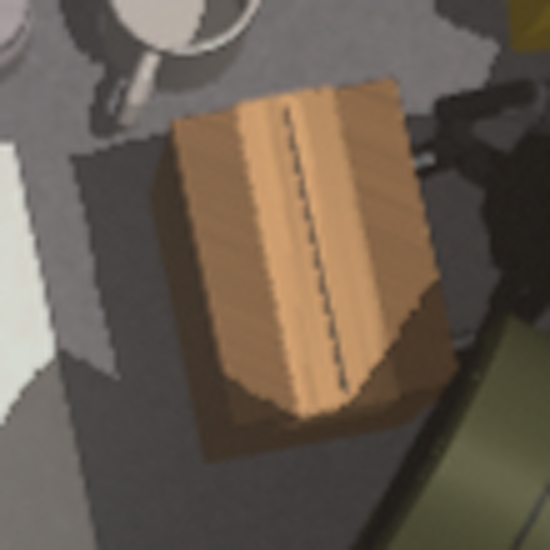

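```bash
python3 - <<'E'
from h import *
for c in [(173,122),(398,77),(457,368),(232,425)]:
    p=onz("top",(320+(c[0]+.5)/5-.5,170+(c[1]+.5)/5-.5),.18);d=p-O;print(d@ex,d@yv)
for c in [(205,463),(152,190)]:
    p=onz("top",(320+(c[0]+.5)/5-.5,170+(c[1]+.5)/5-.5),.0);d=p-O;print("foot",d@ex,d@yv)
E
```

```text
-0.06812863824156412 -0.09517657742980228
-0.17779894892509596 -0.09545937832877018
-0.17491545042987344 0.04679423479240136
-0.06549247017919682 0.05236725565581276
foot -0.06679133327282753 0.05218024359598692
foot -0.06933435593928372 -0.09781607601369309
```

>>> step_arm(
  rotation=[
    [0, 0, 0],
    [0, 0, 0],
    [0, 0, 0],
    [0, 0, 0],
    [0, 0, 0],
  ],
  offset=[
    [0.11, 0, 0.11],
    [0.11, 0, 0.11],
    [0.11, 0, 0.11],
    [0.11, 0, 0.11],
    [0.11, 0, 0.11],
  ],
  jaw=[0, 0, 0, 0, 0],
)

```text
t: 5.68
position: [0.5965, -0.1267, 0.0572]
eef_rot: [-1.62, -1.928, -0.608]
contact_force: [0.8, -4.2, 3.2]
width: 0.0853
```

>>> step_arm(
  rotation=[
    [0, 0, 0],
    [0, 0, 0],
  ],
  offset=[
    [0.08, 0, 0.07],
    [0.08, 0, 0.07],
  ],
  jaw=[0, 0],
)

```text
t: 5.92
position: [0.5944, -0.1151, 0.0572]
eef_rot: [-1.62, -1.929, -0.607]
contact_force: [0.5, -3.0, 1.9]
width: 0.0855
```

```bash
python3 -c "
from h import *
show()"
```

```text
t 5.92 shelf xyz [-0.1215 -0.022   0.0572] err [ 0.   6.6 -0.3] F shelf [-3.06  0.07  1.9 ] q [-0.47  0.85  0.19  1.4   0.55  0.78] w 0.0855
```

>>> step_arm(
  rotation=[
    [0, 0, 0],
    [0, 0, 0],
  ],
  offset=[
    [0.06, 0, 0.06],
    [0.05, 0, 0.05],
  ],
  jaw=[0, 0],
)

```text
t: 6.18
position: [0.593, -0.107, 0.0568]
eef_rot: [-1.62, -1.929, -0.607]
contact_force: [0.8, -4.0, 1.9]
width: 0.0852
```

>>> step_arm(
  rotation=[
    [0, 0, 0],
  ],
  offset=[
    [0.04, 0, 0.04],
  ],
  jaw=[0],
)

```text
t: 6.3
position: [0.5925, -0.104, 0.0566]
eef_rot: [-1.62, -1.929, -0.607]
contact_force: [1.9, -4.3, 1.9]
width: 0.0856
```

```bash
python3 -c "
from h import *
show()"
```

```text
t 6.3 shelf xyz [-0.1102 -0.0221  0.0566] err [ 0.   6.6 -0.3] F shelf [-4.58 -1.08  1.9 ] q [-0.46  0.84  0.16  1.38  0.56  0.8 ] w 0.0856
```

>>> step_arm(
  rotation=[
    [0, 0, 0],
  ],
  offset=[
    [0.03, 0, 0.03],
  ],
  jaw=[0],
)

```text
t: 6.42
position: [0.5921, -0.1018, 0.0564]
eef_rot: [-1.62, -1.929, -0.607]
contact_force: [0.6, -3.9, 3.7]
width: 0.0857
```

>>> step_arm(
  rotation=[
    [0, 0, 0],
  ],
  offset=[
    [0.03, 0, 0.03],
  ],
  jaw=[0],
)

```text
t: 6.55
position: [0.5924, -0.1012, 0.0564]
eef_rot: [-1.621, -1.933, -0.607]
contact_force: [1.2, -12.7, 6.3]
width: 0.0852
```

```bash
python3 -c "
from h import *
show()
cv2.imwrite('pics/t3.png',capture('top')[:,:,::-1])
cv2.imwrite('pics/s3.png',capture('scene')[:,:,::-1])
t=cv2.imread('pics/t3.png')
cv2.imwrite('pics/t3z.png',cv2.resize(t[170:280,310:420],None,fx=5,fy=5,interpolation=cv2.INTER_CUBIC))
"
```

```text
t 6.55 shelf xyz [-0.1075 -0.0226  0.0564] err [ 0.1  6.8 -0.3] F shelf [-12.67   1.05   6.29] q [-0.46  0.83  0.15  1.37  0.56  0.8 ] w 0.0852
```

View pics/t3z.png

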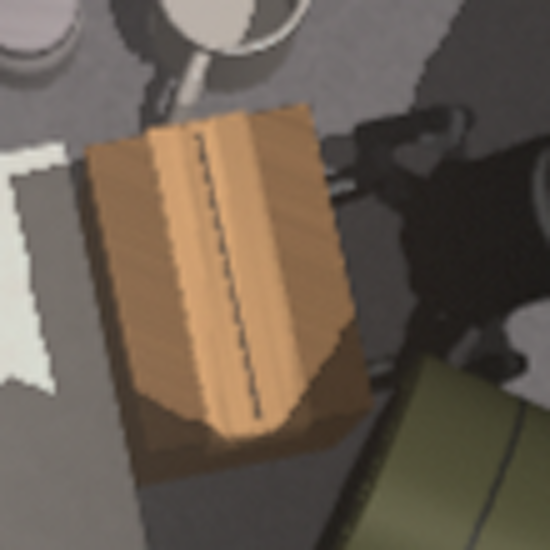

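Contact with the edge: the force jumped to 12.7 N, and the carton is square. Now I'll back off, rise and push high.

>>> step_arm(
  rotation=[
    [0, 0, 0],
    [0, 0, 0],
    [0, 0, 0],
    [0, 0, 0],
    [0, 0, 0],
  ],
  offset=[
    [-0.2, 0, -0.2],
    [-0.2, 0, -0.2],
    [0.4, 0, -0.45],
    [0.4, 0, -0.45],
    [0.4, 0, -0.45],
  ],
  jaw=[0, 0, 0, 0, 0],
)

```text
t: 7.28
position: [0.5948, -0.1292, 0.146]
eef_rot: [-1.617, -1.918, -0.602]
contact_force: [0.6, -0.2, 0.2]
width: 0.0854
```

```bash
python3 -c "
from h import *
plan(-.12,-.022,.148,48)
cv2.imwrite('pics/s4.png',capture('scene')[:,:,::-1])
"
```

```text
off [0.26 0.04 0.18] rot [-0.06  1.04 -0.12]
t 7.28 shelf xyz [-0.1354 -0.0199  0.146 ] err [-0.4  6.2 -0.7] F shelf [-0.29 -0.52  0.2 ] q [-0.49  0.8   0.33  1.61  0.54  0.77] w 0.0854
```

View pics/s4.png

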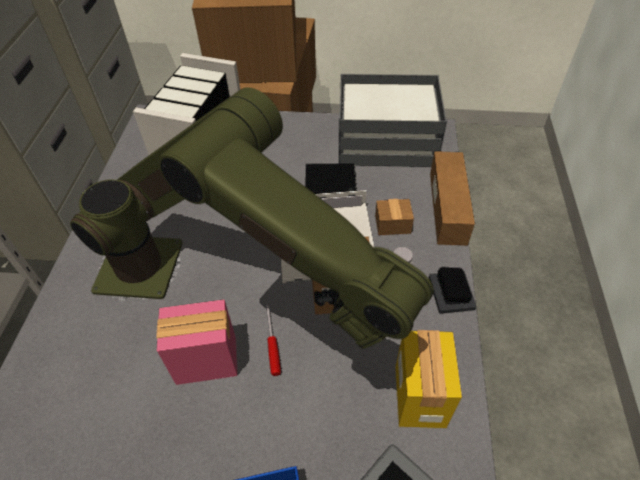

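>>> step_arm(
  rotation=[
    [0, 0, 0],
    [0, 0, 0],
    [0, 0, 0],
    [0, 0, 0],
    [0, 0, 0],
  ],
  offset=[
    [0.11, 0, 0.1],
    [0.11, 0, 0.1],
    [0.11, 0, 0.1],
    [0.11, 0, 0.1],
    [0.11, 0, 0.1],
  ],
  jaw=[0, 0, 0, 0, 0],
)

```text
t: 7.95
position: [0.5885, -0.092, 0.147]
eef_rot: [-1.619, -1.92, -0.603]
contact_force: [0.0, -5.4, 4.1]
width: 0.0853
```

```bash
python3 -c "
from h import *
show()"
```

```text
t 7.95 shelf xyz [-0.0977 -0.0203  0.147 ] err [-0.3  6.3 -0.7] F shelf [-5.29  0.92  4.14] q [-0.45  0.75  0.23  1.54  0.56  0.81] w 0.0853
```

>>> step_arm(
  rotation=[
    [0, 0, 0],
    [0, 0, 0],
    [0, 0, 0],
  ],
  offset=[
    [0.11, 0, 0.1],
    [0.11, 0, 0.1],
    [0.11, 0, 0.1],
  ],
  jaw=[0, 0, 0],
)

```text
t: 8.32
position: [0.5848, -0.0702, 0.1477]
eef_rot: [-1.621, -1.923, -0.603]
contact_force: [1.1, -4.3, 5.2]
width: 0.0854
```

```bash
python3 -c "
from h import *
show()
cv2.imwrite('pics/w5.png',capture('wrist')[:,:,::-1])
"
```

```text
t 8.32 shelf xyz [-0.0756 -0.0207  0.1477] err [-0.2  6.5 -0.6] F shelf [-4.46 -0.29  5.22] q [-0.42  0.72  0.18  1.49  0.58  0.84] w 0.0854
```

View pics/w5.png

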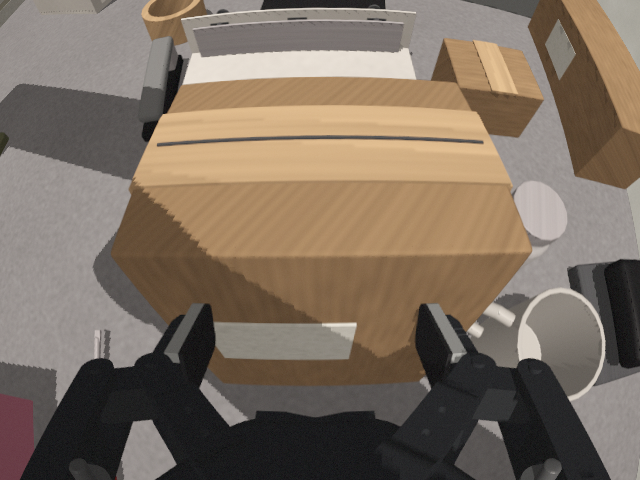

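The carton is tipping squarely, with its face edges symmetric about the fingers. Continuing.

>>> step_arm(
  rotation=[
    [0, 0, 0],
    [0, 0, 0],
    [0, 0, 0],
    [0, 0, 0],
    [0, 0, 0],
  ],
  offset=[
    [0.11, 0, 0.1],
    [0.11, 0, 0.1],
    [0.11, 0, 0.1],
    [0.11, 0, 0.1],
    [0.11, 0, 0.1],
  ],
  jaw=[0, 0, 0, 0, 0],
)

```text
t: 9.0
position: [0.5777, -0.0292, 0.1475]
eef_rot: [-1.619, -1.92, -0.605]
contact_force: [-0.0, -2.1, 1.5]
width: 0.0854
```

```bash
python3 -c "
from h import *
show()
cv2.imwrite('pics/w6.png',capture('wrist')[:,:,::-1])
"
```

```text
t 9.0 shelf xyz [-0.034  -0.021   0.1475] err [-0.2  6.3 -0.6] F shelf [-2.05  0.39  1.47] q [-0.37  0.68  0.1   1.42  0.6   0.89] w 0.0854
```

View pics/w6.png

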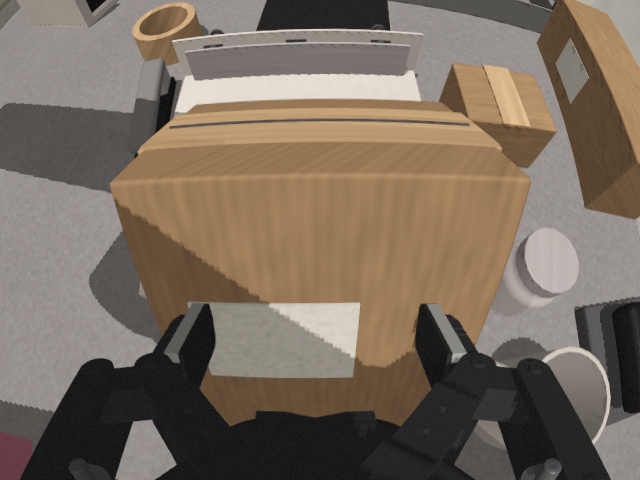

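>>> step_arm(
  rotation=[
    [0, 0, 0],
    [0, 0, 0],
    [0, 0, 0],
  ],
  offset=[
    [0.08, 0, 0.07],
    [0.08, 0, 0.07],
    [0.08, 0, 0.07],
  ],
  jaw=[0, 0, 0],
)

```text
t: 9.43
position: [0.5735, -0.0111, 0.1463]
eef_rot: [-1.617, -1.919, -0.602]
contact_force: [-0.2, -0.1, -0.0]
width: 0.0856
```

```bash
python3 -c "
from h import *
show()
cv2.imwrite('pics/w7.png',capture('wrist')[:,:,::-1])
"
```

```text
t 9.43 shelf xyz [-0.0155 -0.0201  0.1463] err [-0.4  6.3 -0.7] F shelf [-0.03  0.23 -0.01] q [-0.34  0.67  0.06  1.4   0.61  0.92] w 0.0856
```

View pics/w7.png

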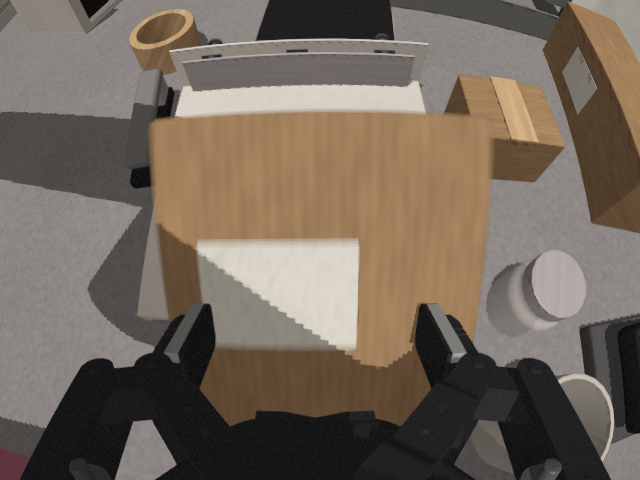

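The carton has passed its balance point and is falling forward (force 0). I'll retreat a little and check how it landed.

>>> step_arm(
  rotation=[
    [0, 0, 0],
    [0, 0, 0],
    [0, 0, 0],
    [0, 0, 0],
  ],
  offset=[
    [-0.3, 0, -0.4],
    [-0.4, 0, -0.4],
    [-0.4, 0, -0.4],
    [0, 0, 0],
  ],
  jaw=[0, 0, 0, 0],
)

```text
t: 9.98
position: [0.5876, -0.091, 0.1546]
eef_rot: [-1.614, -1.92, -0.601]
contact_force: [-0.4, -0.9, -0.2]
width: 0.0854
```

```bash
python3 -c "
from h import *
show()
cv2.imwrite('pics/w8.png',capture('wrist')[:,:,::-1])
cv2.imwrite('pics/t8.png',capture('top')[:,:,::-1])
t=cv2.imread('pics/t8.png')
cv2.imwrite('pics/t8z.png',cv2.resize(t[170:330,210:410],None,fx=4,fy=3.75,interpolation=cv2.INTER_CUBIC))
"
```

```text
t 9.97 shelf xyz [-0.0966 -0.0196  0.1546] err [-0.5  6.2 -0.6] F shelf [-0.81  0.56 -0.18] q [-0.45  0.75  0.25  1.56  0.56  0.81] w 0.0854
```

View pics/w8.png

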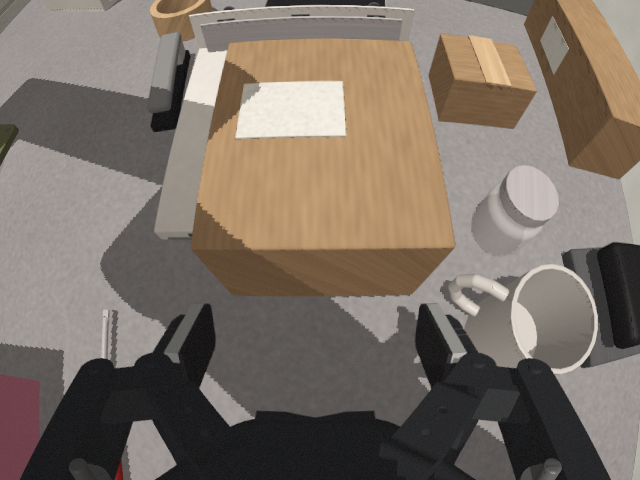

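View pics/t8z.png

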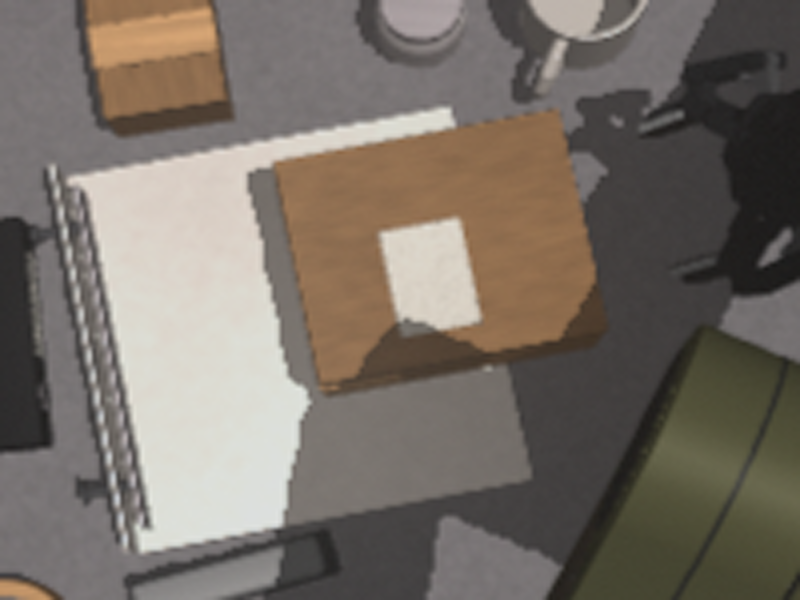

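```bash
python3 - <<'E'
from h import *
for c in [(273,162),(558,110),(605,332),(318,388)]:
    p=onz("top",(210+(c[0]+.5)/4-.5,170+(c[1]+.5)/3.75-.5),.13);d=p-O;print(d@ex,d@yv)
plan(-.06,-.028,.055,48)
E
```

```text
0.11997524958683875 -0.09618197986044896
-0.05883728454373231 -0.09567512898067432
-0.05689473014884755 0.05366737694895417
0.12125063394417203 0.05506120938536646
off [-0.81  0.2   1.95] rot [-0.1   1.03 -0.1 ]
t 10.07 shelf xyz [-0.0946 -0.0193  0.1549] err [-0.6  6.2 -0.6] F shelf [ 0.43  0.42 -0.55] q [-0.44  0.75  0.24  1.56  0.56  0.81] w 0.0856
```

The carton lies flat and square, from x≈-0.058 to 0.121, with y≈-0.021. I'll lower behind it and push low.

>>> step_arm(
  rotation=[
    [0, 0, 0],
    [0, 0, 0],
    [0, 0, 0],
    [0, 0, 0],
  ],
  offset=[
    [-0.4, 0, 0.4],
    [-0.4, 0, 0.45],
    [-0.4, 0, 0.45],
    [-0.3, 0, 0.4],
  ],
  jaw=[0, 0, 0, 0],
)

```text
t: 10.58
position: [0.5857, -0.0844, 0.0417]
eef_rot: [-1.608, -1.926, -0.602]
contact_force: [0.1, 0.7, -0.3]
width: 0.0852
```

```bash
python3 -c "
from h import *
plan(-.06,-.021,.038,42)
"
```

```text
off [0.39 0.04 0.45] rot [-0.1   0.04 -0.04]
t 10.57 shelf xyz [-0.0897 -0.019   0.0417] err [-0.6  6.2 -0.2] F shelf [ 0.63 -0.2  -0.3 ] q [-0.44  0.84  0.11  1.33  0.57  0.81] w 0.0852
```

>>> step_arm(
  rotation=[
    [0, 0, 0],
    [0, 0, 0],
    [0, 0, 0],
    [0, 0, 0],
    [0, 0, 0],
  ],
  offset=[
    [0.1, 0.02, 0.11],
    [0.1, 0.02, 0.11],
    [0.1, 0, 0.1],
    [0.1, 0, 0.1],
    [0.1, 0, 0.1],
  ],
  jaw=[0, 0, 0, 0, 0],
)

```text
t: 11.2
position: [0.5809, -0.0445, 0.041]
eef_rot: [-1.605, -1.929, -0.601]
contact_force: [0.8, -1.9, -0.6]
width: 0.0854
```

```bash
python3 -c "
from h import *
show()
"
```

```text
t 11.2 shelf xyz [-0.0496 -0.0214  0.041 ] err [-0.6  6.3 -0.1] F shelf [-2.03 -0.46 -0.56] q [-0.39  0.8   0.03  1.26  0.59  0.86] w 0.0854
```

>>> step_arm(
  rotation=[
    [0, 0, 0],
    [0, 0, 0],
    [0, 0, 0],
    [0, 0, 0],
    [0, 0, 0],
  ],
  offset=[
    [0.1, 0, 0.09],
    [0.1, 0, 0.09],
    [0.1, 0, 0.09],
    [0.1, 0, 0.09],
    [0.1, 0, 0.09],
  ],
  jaw=[0, 0, 0, 0, 0],
)

```text
t: 11.82
position: [0.575, -0.0106, 0.041]
eef_rot: [-1.607, -1.931, -0.602]
contact_force: [0.7, -2.6, 0.5]
width: 0.0852
```

```bash
python3 -c "
from h import *
show()
"
```

```text
t 11.82 shelf xyz [-0.0152 -0.0216  0.041 ] err [-0.5  6.4 -0.1] F shelf [-2.73 -0.24  0.53] q [-0.34  0.77 -0.04  1.19  0.61  0.91] w 0.0852
```

>>> step_arm(
  rotation=[
    [0, 0, 0],
    [0, 0, 0],
    [0, 0, 0],
    [0, 0, 0],
    [0, 0, 0],
  ],
  offset=[
    [0.1, 0, 0.09],
    [0.1, 0, 0.09],
    [0.1, 0, 0.09],
    [0.1, 0, 0.09],
    [0.1, 0, 0.09],
  ],
  jaw=[0, 0, 0, 0, 0],
)

```text
t: 12.45
position: [0.5683, 0.0248, 0.0409]
eef_rot: [-1.608, -1.931, -0.602]
contact_force: [1.2, -2.7, 0.7]
width: 0.0854
```

>>> step_arm(
  rotation=[
    [0, 0, 0],
    [0, 0, 0],
    [0, 0, 0],
    [0, 0, 0],
  ],
  offset=[
    [0.08, 0, 0.075],
    [0.07, 0, 0.065],
    [0.06, 0, 0.055],
    [0.06, 0, 0.055],
  ],
  jaw=[0, 0, 0, 0],
)

```text
t: 12.95
position: [0.5649, 0.0442, 0.0409]
eef_rot: [-1.608, -1.932, -0.602]
contact_force: [0.7, -4.2, 2.1]
width: 0.0856
```

```bash
python3 -c "
from h import *
show()
cv2.imwrite('pics/w9.png',capture('wrist')[:,:,::-1])
cv2.imwrite('pics/t9.png',capture('top')[:,:,::-1])
t=cv2.imread('pics/t9.png')
cv2.imwrite('pics/t9z.png',cv2.resize(t[170:330,210:410],None,fx=4,fy=3.75,interpolation=cv2.INTER_CUBIC))
"
```

```text
t 12.95 shelf xyz [ 0.0405 -0.0215  0.0409] err [-0.5  6.4 -0. ] F shelf [-4.3   0.05  2.13] q [-0.27  0.72 -0.14  1.09  0.64  1.  ] w 0.0856
```

View pics/t9z.png

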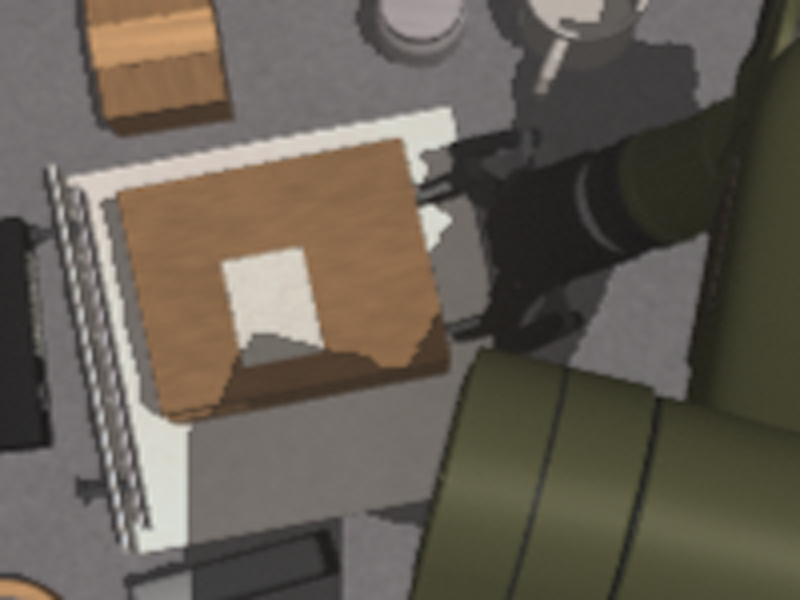

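>>> step_arm(
  rotation=[
    [0, 0, 0],
    [0, 0, 0],
    [0, 0, 0],
  ],
  offset=[
    [0.055, 0, 0.05],
    [0.055, 0, 0.05],
    [0.045, 0, 0.04],
  ],
  jaw=[0, 0, 0],
)

```text
t: 13.42
position: [0.563, 0.055, 0.0409]
eef_rot: [-1.608, -1.932, -0.603]
contact_force: [0.5, -3.8, 2.0]
width: 0.0853
```

```bash
python3 - <<'E'
from h import *
show()
for c in [(118,192),(404,140),(165,415),(450,370)]:
    p=onz("top",(210+(c[0]+.5)/4-.5,170+(c[1]+.5)/3.75-.5),.13);d=p-O;print(d@ex,d@yv)
E
```

```text
t 13.43 shelf xyz [ 0.0515 -0.0216  0.0409] err [-0.5  6.4 -0. ] F shelf [-3.78  0.2   2.  ] q [-0.25  0.71 -0.16  1.07  0.64  1.02] w 0.0853
0.21700911546268323 -0.09533354880724204
0.0381578100370282 -0.09470386954526867
0.21544602453397232 0.053987180576301405
0.040449144039753596 0.05936290151430065
```

>>> step_arm(
  rotation=[
    [0, 0, 0],
    [0, 0, 0],
    [0, 0, 0],
  ],
  offset=[
    [0.035, 0, 0.03],
    [0.035, 0, 0.03],
    [0.03, 0, 0.027],
  ],
  jaw=[0, 0, 0],
)

```text
t: 13.8
position: [0.5617, 0.062, 0.0408]
eef_rot: [-1.608, -1.932, -0.603]
contact_force: [0.3, -4.0, 1.8]
width: 0.0859
```

```bash
python3 -c "
from h import *
show()"
```

```text
t 13.8 shelf xyz [ 0.0586 -0.0215  0.0408] err [-0.5  6.4 -0. ] F shelf [-3.97  0.38  1.83] q [-0.24  0.7  -0.17  1.05  0.65  1.03] w 0.0859
```

>>> step_arm(
  rotation=[
    [0, 0, 0],
    [0, 0, 0],
  ],
  offset=[
    [0.03, 0, 0.027],
    [0.03, 0, 0.027],
  ],
  jaw=[0, 0],
)

```text
t: 14.05
position: [0.5609, 0.0662, 0.0408]
eef_rot: [-1.608, -1.932, -0.603]
contact_force: [0.1, -3.4, 1.5]
width: 0.0855
```

```bash
python3 -c "
from h import *
show()"
```

```text
t 14.05 shelf xyz [ 0.0629 -0.0214  0.0408] err [-0.5  6.4 -0. ] F shelf [-3.34  0.56  1.51] q [-0.23  0.7  -0.17  1.05  0.65  1.04] w 0.0855
```

>>> step_arm(
  rotation=[
    [0, 0, 0],
    [0, 0, 0],
  ],
  offset=[
    [0.03, 0, 0.027],
    [0.03, 0, 0.027],
  ],
  jaw=[0, 0],
)

```text
t: 14.3
position: [0.5601, 0.0704, 0.0409]
eef_rot: [-1.608, -1.932, -0.603]
contact_force: [0.4, -4.2, 2.0]
width: 0.0855
```

```bash
python3 -c "
from h import *
show()"
```

```text
t 14.3 shelf xyz [ 0.0671 -0.0214  0.0409] err [-0.5  6.4 -0. ] F shelf [-4.25  0.32  2.03] q [-0.23  0.7  -0.18  1.04  0.65  1.04] w 0.0855
```

>>> step_arm(
  rotation=[
    [0, 0, 0],
  ],
  offset=[
    [0.03, 0, 0.027],
  ],
  jaw=[0],
)

```text
t: 14.42
position: [0.5597, 0.0725, 0.0408]
eef_rot: [-1.608, -1.932, -0.603]
contact_force: [0.5, -3.7, 1.1]
width: 0.0851
```

>>> step_arm(
  rotation=[
    [0, 0, 0],
  ],
  offset=[
    [0.03, 0, 0.027],
  ],
  jaw=[0],
)

```text
t: 14.55
position: [0.5594, 0.0743, 0.0408]
eef_rot: [-1.608, -1.932, -0.602]
contact_force: [0.9, -11.4, 6.4]
width: 0.0854
```

```bash
python3 -c "
from h import *
show()"
```

```text
t 14.55 shelf xyz [ 0.0712 -0.0214  0.0408] err [-0.5  6.5 -0. ] F shelf [-11.42   1.13   6.36] q [-0.22  0.69 -0.19  1.03  0.65  1.05] w 0.0854
```

>>> step_arm(
  rotation=[
    [0, 0, 0],
  ],
  offset=[
    [0.03, 0, 0.027],
  ],
  jaw=[0],
)

```text
t: 14.68
position: [0.5594, 0.0744, 0.0407]
eef_rot: [-1.611, -1.935, -0.599]
contact_force: [-1.3, -16.6, 8.3]
width: 0.085
```

>>> step_arm(
  rotation=[
    [0, 0, 0],
  ],
  offset=[
    [0.03, 0, 0.027],
  ],
  jaw=[0],
)

```text
t: 14.8
position: [0.5594, 0.0742, 0.0408]
eef_rot: [-1.614, -1.938, -0.597]
contact_force: [-1.6, -13.1, 6.0]
width: 0.0857
```

>>> step_arm(
  rotation=[
    [0, 0, 0],
    [0, 0, 0],
  ],
  offset=[
    [0.03, 0, 0.027],
    [0.03, 0, 0.027],
  ],
  jaw=[0, 0],
)

```text
t: 15.05
position: [0.5595, 0.0741, 0.0408]
eef_rot: [-1.62, -1.944, -0.592]
contact_force: [0.2, -12.8, 5.4]
width: 0.0852
```

>>> step_arm(
  rotation=[
    [0, 0, 0],
    [0, 0, 0],
  ],
  offset=[
    [0.03, 0, 0.027],
    [0.03, 0, 0.027],
  ],
  jaw=[0, 0],
)

```text
t: 15.3
position: [0.5595, 0.0739, 0.0407]
eef_rot: [-1.626, -1.949, -0.587]
contact_force: [-0.1, -13.1, 5.3]
width: 0.0854
```

```bash
python3 -c "
from h import *
show()"
```

```text
t 15.3 shelf xyz [ 0.0707 -0.0214  0.0407] err [-0.3  7.9 -0.1] F shelf [-12.87   2.4    5.34] q [-0.21  0.68 -0.2   1.01  0.63  1.07] w 0.0854
```

>>> step_arm(
  rotation=[
    [0, 0, 0],
    [0, 0, 0],
  ],
  offset=[
    [0.035, 0, 0.031],
    [0.035, 0, 0.031],
  ],
  jaw=[0, 0],
)

```text
t: 15.55
position: [0.5595, 0.0738, 0.0407]
eef_rot: [-1.632, -1.956, -0.581]
contact_force: [-0.0, -13.8, 6.1]
width: 0.0856
```

>>> step_arm(
  rotation=[
    [0, 0, 0],
    [0, 0, 0],
    [0, 0, 0],
  ],
  offset=[
    [0.035, 0, 0.031],
    [0.035, 0, 0.031],
    [0.035, 0, 0.031],
  ],
  jaw=[0, 0, 0],
)

```text
t: 15.92
position: [0.5595, 0.0735, 0.0407]
eef_rot: [-1.642, -1.966, -0.572]
contact_force: [0.3, -13.1, 7.3]
width: 0.0855
```

>>> step_arm(
  rotation=[
    [0, 0, 0],
    [0, 0, 0],
    [0, 0, 0],
  ],
  offset=[
    [0.035, 0, 0.031],
    [0.035, 0, 0.031],
    [0.035, 0, 0.031],
  ],
  jaw=[0, 0, 0],
)

```text
t: 16.3
position: [0.5595, 0.0733, 0.0407]
eef_rot: [-1.652, -1.976, -0.562]
contact_force: [-0.3, -13.3, 6.9]
width: 0.0856
```

```bash
python3 -c "
from h import *
show()
cv2.imwrite('pics/w10.png',capture('wrist')[:,:,::-1])"
```

```text
t 16.3 shelf xyz [ 0.0701 -0.0213  0.0407] err [-0.1 10.2 -0.2] F shelf [-13.02   2.65   6.92] q [-0.2   0.66 -0.22  0.98  0.61  1.11] w 0.0856
```

View pics/w10.png

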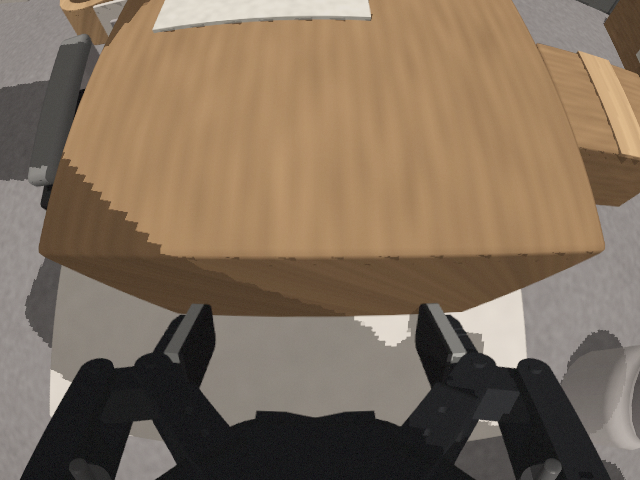

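Pushed at a steady 13 N. Friction takes a share of that before the plate, so I'll press slightly harder, with less downward component.

>>> step_arm(
  rotation=[
    [0, 0, 0],
  ],
  offset=[
    [0.05, 0, 0.022],
  ],
  jaw=[0],
)

```text
t: 16.48
position: [0.559, 0.0733, 0.0407]
eef_rot: [-1.656, -1.98, -0.557]
contact_force: [-0.2, -13.2, 1.1]
width: 0.0854
```

>>> step_arm(
  rotation=[
    [0, 0, 0],
  ],
  offset=[
    [0.055, 0, 0.022],
  ],
  jaw=[0],
)

```text
t: 16.6
position: [0.559, 0.0732, 0.0406]
eef_rot: [-1.66, -1.984, -0.552]
contact_force: [1.4, -13.2, 1.4]
width: 0.0856
```

>>> step_arm(
  rotation=[
    [0, 0, 0],
    [0, 0, 0],
  ],
  offset=[
    [0.065, 0, 0.028],
    [0.065, 0, 0.028],
  ],
  jaw=[0, 0],
)

```text
t: 16.85
position: [0.5591, 0.073, 0.0406]
eef_rot: [-1.67, -1.995, -0.541]
contact_force: [0.6, -16.5, 4.3]
width: 0.0854
```

>>> step_arm(
  rotation=[
    [0, 0, 0],
    [0, 0, 0],
    [0, 0, 0],
  ],
  offset=[
    [0.065, 0, 0.03],
    [0.065, 0, 0.03],
    [0.065, 0, 0.03],
  ],
  jaw=[0, 0, 0],
)

```text
t: 17.23
position: [0.5592, 0.0725, 0.0405]
eef_rot: [-1.686, -2.011, -0.524]
contact_force: [-0.1, -15.4, 4.6]
width: 0.0854
```

>>> step_arm(
  rotation=[
    [0, 0, 0],
    [0, 0, 0],
    [0, 0, 0],
    [0, 0, 0],
  ],
  offset=[
    [0.065, 0, 0.03],
    [0.065, 0, 0.03],
    [0.065, 0, 0.03],
    [0.065, 0, 0.03],
  ],
  jaw=[0, 0, 0, 0],
)

```text
t: 17.73
position: [0.5593, 0.0719, 0.0405]
eef_rot: [-1.706, -2.033, -0.501]
contact_force: [-0.3, -16.6, 4.7]
width: 0.0854
```

```bash
python3 -c "
from h import *
show()"
```

```text
t 17.73 shelf xyz [ 0.0688 -0.0209  0.0405] err [-0.  15.  -0.3] F shelf [-16.23   3.3    4.74] q [-0.17  0.62 -0.25  0.93  0.54  1.17] w 0.0854
```

>>> step_arm(
  rotation=[
    [0, 0, 0],
    [0, 0, 0],
    [0, 0, 0],
    [0, 0, 0],
    [0, 0, 0],
  ],
  offset=[
    [-0.08, 0, -0.06],
    [-0.3, 0, -0.25],
    [-0.5, 0, -0.4],
    [-0.3, 0, -0.6],
    [0, 0, -0.7],
  ],
  jaw=[0, 0, 0, 0, 0],
)

```text
t: 18.35
position: [0.5742, -0.0318, 0.0913]
eef_rot: [-1.697, -2.025, -0.497]
contact_force: [0.6, 0.1, 0.6]
width: 0.0856
```

```bash
python3 -c "
from h import *
show()
cv2.imwrite('pics/w11.png',capture('wrist')[:,:,::-1])
cv2.imwrite('pics/t11.png',capture('top')[:,:,::-1])
t=cv2.imread('pics/t11.png')
cv2.imwrite('pics/t11z.png',cv2.resize(t[170:330,210:410],None,fx=4,fy=3.75,interpolation=cv2.INTER_CUBIC))
"
```

```text
t 18.35 shelf xyz [-0.0359 -0.0171  0.0913] err [-0.5 14.6 -0.5] F shelf [ 0.02 -0.59  0.61] q [-0.32  0.65 -0.03  1.21  0.5   0.99] w 0.0856
```

View pics/w11.png

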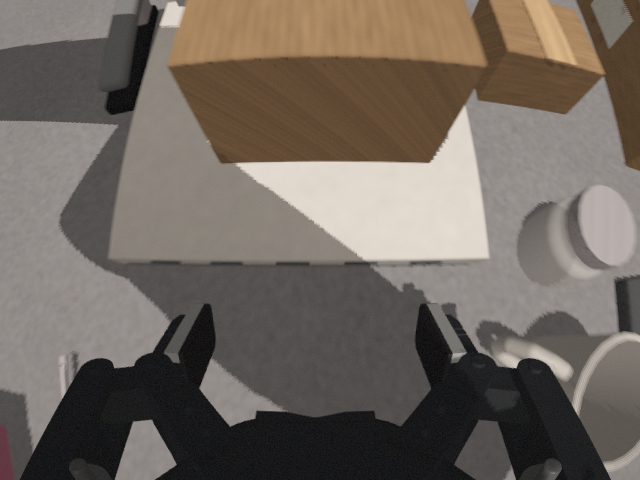

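View pics/t11z.png

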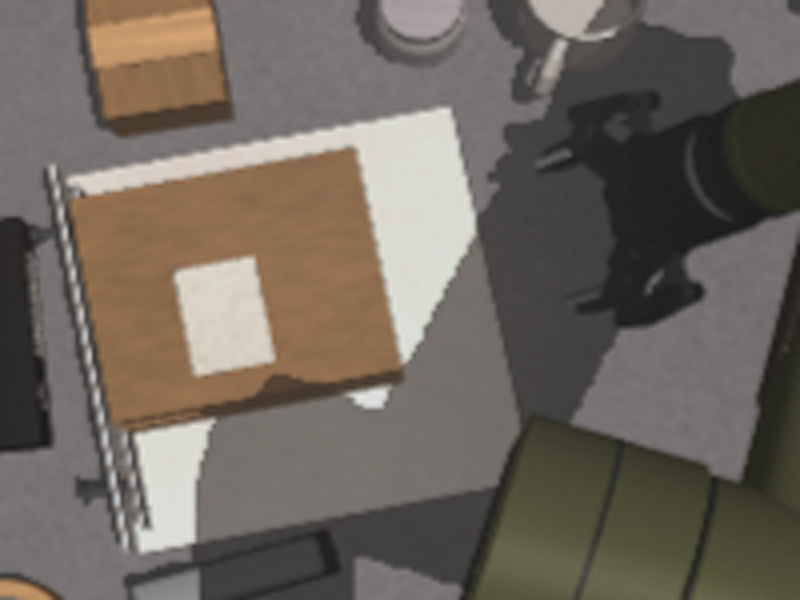

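The carton lies flat and square against the plate, and the gripper is clear of it. One last numeric check, then I'll hand in.

```bash
python3 - <<'E'
from h import *
for c in [(70,200),(357,148),(402,376),(118,430)]:
    p=onz("top",(210+(c[0]+.5)/4-.5,170+(c[1]+.5)/3.75-.5),.13);d=p-O;print((d@ex).round(4),(d@yv).round(4))
show(); print(hand_in())
E
```

```text
0.2468 -0.0959
0.0675 -0.0952
0.0698 0.0575
0.2451 0.0579
t 18.45 shelf xyz [-0.0379 -0.0199  0.094 ] err [-0.1 14.8 -0.3] F shelf [ 0.07 -0.76  0.39] q [-0.33  0.65 -0.03  1.2   0.5   0.99] w 0.0853
the job is handed in; nothing more can be done
None
```

I slid the carton upright to the shelf's front edge, tipped it over, pushed it home against the stop plate and pressed it there. Then I backed off and handed the job in at 18.5 s.

- **Slide:** the carton squared up on the way. Contact with the shelf edge showed as a jump from about 4 N to 12.7 N.
- **Tip:** it went over evenly and came down flat and square on the shelf.
- **Press:** I pushed at about 13 N for 1.5 s, then about 16 N for another second. I could not measure the force on the plate directly. Allowing for friction under the carton, I estimate 10 to 12 N in the last second. The first part may have been only a little over the 6 N minimum, which is why I pressed harder. The highest tool reading I saw was about 18.6 N.
- **Final position, from the top camera:** the carton's top face is at x = 0.245 to 0.247 m, about 14 mm in front of the turned-up back, which fits where the plate looked to be. It is square within about 0.015 rad and about 19 mm to the -y side of the middle line.
- **Release:** the gripper was well clear, with no contact force above sensor noise.
- **Other things on the bench:** I touched none of them as far as I can tell. The mug, the jar and the small carton look unmoved in the last pictures. I didn't measure the others.

None of the checks failed or disagreed beyond the roughly 2 mm camera calibration error.

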